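# Pack the paste-up caddy in a collage studio

### The job

Pack the paste-up kit from the cutting mat into the wooden caddy, everything standing upright and fully down in its own holder: the lidded glue pot in the wide round dish, the glue stick in the small round cup, the thick roll of tape over the spindle, and the hand stamp inside the rectangular frame. Leave the open empty pot and the nearly used-up, thin-walled roll of tape where they are.

Things in the scene. Friction and masses are not known exactly. Their poses are not given: they have to be found in the camera images.
- pot_mid (a point): Glue pot to be packed: upright round white pot with a closed black lid, 50 mm diameter all the way up, 60 mm high. The point is on its axis, half-way up (30 mm above its underside), z along the axis. Stands on the 3 mm thick dark cutting mat.
- stick_mid (a point): Glue stick to be packed: slim upright cylinder, white with a grey cap, 28 mm diameter, 76 mm high, standing on end on the mat. The point is on its axis, half-way up (38 mm above its underside), z along the axis.
- roll_mid (a point): Thick roll of beige tape to be packed, lying flat (axis upright): 60 mm outer diameter, 38 mm hole right through, 38 mm high. The point is at the centre of the hole, half-way up (19 mm above its underside), z along the axis.
- stamp_grip (a point): Wooden hand stamp: base 60 mm (x) by 38 mm (y) and 13 mm high; upright flat grip 44 mm (x) by 16 mm (y) rising from 13 to 56 mm above the underside. The point is on the grip at its middle, 37 mm above the underside; x along the base's length, y across the 16 mm grip, z up. On the mat its x axis lies within about 40 degrees of the world x axis.
- empty_pot_mid (a point): Look-alike, leave it: the same white pot, 50 mm diameter, but open at the top, without a lid, empty, 54 mm high. The point is on its axis, half-way up (27 mm).
- used_roll_mid (a point): Look-alike, leave it: a nearly used-up roll of the same tape, lying flat, same 38 mm hole and 38 mm height but only 47 mm outer diameter (thin wall). The point is at the centre of the hole, half-way up (19 mm). The six things on the mat stand in two rows, 130 mm apart in x; neighbours in a row 140 mm apart in y, each up to 12 mm off; 12 mm high stationery lies between the rows.
- dish: Holder for the glue pot: wide round metal wall, 72 mm inside diameter, 80 mm outside, rising 10 mm above the plate. Fixed in the caddy on a plywood plate 92 mm square, 4 mm thick; origin: centre of the plate's underside; z up, x and y along its edges. The four plates stand 2 x 2, 94 mm apart, inside the wooden rim (206 mm square outside, top 15 mm above the plates' underside).
- cup: Holder for the glue stick: small round metal wall, 48 mm inside diameter, 56 mm outside, rising 16 mm above the plate. Fixed in the caddy on a plywood plate 92 mm square, 4 mm thick; origin: centre of the plate's underside; z up, x and y along its edges. The four plates stand 2 x 2, 94 mm apart, inside the wooden rim (206 mm square outside, top 15 mm above the plates' underside).
- spindle: Holder for the tape: one upright metal post, 16 mm diameter, rising 45 mm above the plate. Fixed in the caddy on a plywood plate 92 mm square, 4 mm thick; origin: centre of the plate's underside; z up, x and y along its edges. The four plates stand 2 x 2, 94 mm apart, inside the wooden rim (206 mm square outside, top 15 mm above the plates' underside).
- frame: Holder for the hand stamp: rectangular metal wall, 80 mm (along x) by 58 mm (along y) inside, 86 by 64 mm outside, rising 10 mm above the plate. The stamp's length goes along its x, either way round. Fixed in the caddy on a plywood plate 92 mm square, 4 mm thick; origin: centre of the plate's underside; z up, x and y along its edges. The four plates stand 2 x 2, 94 mm apart, inside the wooden rim (206 mm square outside, top 15 mm above the plates' underside).

How it is judged (in metres and radians):
At the end, for the whole second after the job is handed in: Pot in dish, stick in cup, thick roll over spindle, stamp in frame: each within 16 mm of its holder's centre, resting on the plate (height within 5 mm), upright within 0.12 rad, at rest; empty pot and thin-walled roll within 25 mm of their starts (horizontal distance between pot_mid and dish below 0.016 m and z of pot_mid in the frame of dish between 0.028 and 0.039 m and angle between each of pot_mid, stick_mid, roll_mid, stamp_grip's own z axis and vertical below 0.12 rad and linear speed of each of pot, stick, roll, stamp below 0.03 m/s and horizontal distance between stick_mid and cup below 0.016 m and z of stick_mid in the frame of cup between 0.036 and 0.047 m and horizontal distance between roll_mid and spindle below 0.016 m and z of roll_mid in the frame of spindle between 0.017 and 0.028 m and horizontal distance between stamp_grip and frame below 0.016 m and z of stamp_grip in the frame of frame between 0.035 and 0.046 m and distance of each of empty_pot_mid, used_roll_mid from where it was at the start of the episode below 0.025 m); the robot touches nothing.
It fails at once if the open empty pot is moved more than 25 mm (distance of empty_pot_mid from where it was at the start of the episode above 0.025 m).
It fails at once if the thin-walled roll is moved more than 25 mm (distance of used_roll_mid from where it was at the start of the episode above 0.025 m).
It also fails if it takes over 104 s, if anything falls off the work surface, if the arm or the gripper's body presses on something with over 40 N, if the wrist force passes 120 N, or if a joint passes its speed limit or range.

### The arm

A 6-joint arm with a two-finger parallel gripper is mounted at the origin on the work surface. World frame = base frame: x ahead of the robot, y to its left, z up, the work surface at z = 0. Lengths are in mm, angles in degrees, forces in N, time in s.
With the tool pointing down it reaches from about 350 to 850 mm from the base axis. Payload 8.1 kg.
Tool frame: the origin (TCP) lies midway between the tips of the shut fingers; the grasp point (between the pads) lies grip_depth behind it (grip_depth is the distance from the TCP to the grasp point, in mm); z points along the fingers, y is the line along which they close (so a half turn about z gives the same grasp; the last joint's range is limited). The gripper opens to 85 mm and grips with 20 to 120 N. Pads are 22 mm wide; open, the fingers measure 114 mm over their backs; the gripper's body (76 mm by 85 mm) begins 54 mm behind the grasp point. The pads swing forward as they close: fully open they stand 13 mm farther back than shut.
Start: joints at [65.294, 7.471, 85.268, -0, 87.261, -4.893], TCP at [203.348, 564.495, 231.292] pointing down, gripper open.
Joint ranges: [-169.43, 169.43], [-51.17, 129.36], [1.28, 143.12], [-76.62, 256.62], [0, 156.53], [-152.29, 152.29]. Speed limits (degrees/s): [136.94, 136.94, 159.86, 180, 180, 180].

### API

Orientations are given as [roll, pitch, yaw] about the fixed x, y, z axes, in that order (R = Rz(yaw) Ry(pitch) Rx(roll)).
In Python, from bench import sense, snapshot, hand_in, grip_depth gives the robot as it stands. The module is installed in compiled form; this text tells all that it offers.
- The arm moves only by the tool apply_moves, never from a script. Its argument "series" is text: rows parted by semicolons, each of 5 numbers parted by spaces: the shift along the tool's x, y, z each as a share of 0.3 m, from -1 to 1, then the turn about the tool's z as a share of 2 rad, from -1 to 1, then the gripper's target within -1 to 1 (shut at 1, half-way at 0, fully open at -1). In form: tx ty tz twist gripper; .... A call has 1 to 5 rows; each row shifts and turns the commanded pose from where the row before left it, along the tool's axes as they then stand; what a row does not reach is not made up. A row lasts 1/12 s, in which the tool goes at most 41.7 mm and 7.16 degrees, less where a joint would pass 70% of its speed; a pose out of reach is approached as far as the arm can. A call with a number of a shift or a turn outside -1 to 1 is refused whole. A call with a gripper value outside its range is refused whole. The fingers move at their own pace and stop on an object; "squeeze" is the grip in N (left out, the last holds). Time passes only in rows, so rows that do not move let the fingers close. It gives the time, the measured TCP pose, the force, the opening and the grip force at its end, in the units of the state.
- sense(): the state, without advancing time (a new reading comes with each control period).
- snapshot(name): name is "scene" or "top" or "wrist"; returns a dict with "frame" (384x512x3 uint8, blue, green, red), "depth" (384x512 float32, mm along the optical axis (not along the pixel's ray), 0 where there is no reading), "intrinsics" (3x3 intrinsics, pixels), "extrinsics" (4x4, takes a point from camera to world coordinates); the wrist camera has in their place "tool_from_camera" (4x4, takes a point from camera to tool coordinates, whose origin is the TCP and whose axes are the flange's). Camera axes: x right, y down, z forward; pixel columns grow to the right and rows downward; lengths in mm; the calibration is good to about 2 mm. A picture is of the moment at which its call begins: read the wrist's pose just before it.
- hand_in(): hands the job in; it is judged then, once.
The state is a dict: "time": time; "joint_pos": joint angles; "qd": joint speeds; "joint_efforts": joint torques, N m; "tool_pos": TCP position; "tcp_rot": TCP orientation; "ft_force": force on the tool from outside, world axes, zero at the start; "wrist_torque": the same for the moment, N m; "finger_gap": finger opening in mm; "grip_force": force on a finger pad.
Only numpy, scipy, OpenCV 4.12 (cv2) and the standard library are available. Lean on these libraries where they do the work, as an engineer would, in place of code of your own. Each camera call takes 0.05 s, during which the arm holds its last target. There are 200 camera calls.

## Working session

There is one attempt and no reset: what is moved stays moved. The work goes in short steps, Python scripts to look and compute and a tool call to move; the robot and the scene stay as the last step left them, time stands still between calls to the robot, and variables do not carry over. Pictures are saved under pics/ and viewed, at most 14 in all, crops included, and the job is handed in when it is done.

Besides the shell and the picture viewer there is one more tool, called after "Request:" as name(argument=value, ...) on one line, values as JSON. apply_moves: Moves the arm, as the interface text tells. Its arguments: {"type":"object","properties":{"series":{"type":"string"},"squeeze":{"type":"number"}},"required":["series"]}

```bash
mkdir -p pics; python3 - <<'E'
from bench import sense,snapshot,grip_depth
import cv2,numpy as np
print(grip_depth,sense())
for n in("top","scene"):
    s=snapshot(n);cv2.imwrite(f"pics/{n}0.png",s["frame"]);np.savez(f"{n}0.npz",**s);print(n,s["intrinsics"],s["extrinsics"])
E
```

```text
18.700000000000003 {'time': 0.0, 'joint_pos': array([ 6.52931327e+01,  7.51471977e+00,  8.53315278e+01, -1.61057178e-03,
        8.72615903e+01, -4.89189935e+00]), 'qd': array([-0.02226868, -0.0281688 , -0.01547688,  0.00267683, -0.02192297,
        0.10113677]), 'joint_efforts': array([ 4.91608171e-04, -5.69427788e+01, -5.00535321e+01, -1.64412068e-04,
        1.54514064e-02, -2.07123854e-06]), 'tool_pos': array([203.12952621, 563.9664475 , 230.22693692]), 'tcp_rot': array([-1.79892418e+02, -7.59325717e-03,  1.60185103e+02]), 'ft_force': array([ 0.73340101, -0.2204962 , -0.5100233 ]), 'wrist_torque': array([ 0.03676538,  0.04477974, -0.04791975]), 'grip_force': 0.0, 'finger_gap': 85.43630993692598}
top [[495.54577489   0.         263.12427746]
 [  0.         495.54577489 183.34794192]
 [  0.           0.           1.        ]] [[ 5.93004696e-02 -9.76575144e-01  2.06844006e-01  1.98650326e+02]
 [-9.98227977e-01 -5.90372429e-02  7.45046414e-03  1.09594977e+01]
 [ 4.93556174e-03 -2.06919290e-01 -9.78345567e-01  1.46691113e+03]
 [ 0.00000000e+00  0.00000000e+00  0.00000000e+00  1.00000000e+00]]
scene [[358.8932888    0.         255.44137658]
 [  0.         358.8932888  197.35890469]
 [  0.           0.           1.        ]] [[ 5.84957383e-01  6.38417132e-01 -5.00248364e-01  9.72894834e+02]
 [ 8.11055781e-01 -4.57654254e-01  3.64336525e-01 -3.27281812e+02]
 [ 3.65788707e-03 -6.18850668e-01 -7.85500141e-01  7.86741451e+02]
 [ 0.00000000e+00  0.00000000e+00  0.00000000e+00  1.00000000e+00]]
```

View pics/top0.png

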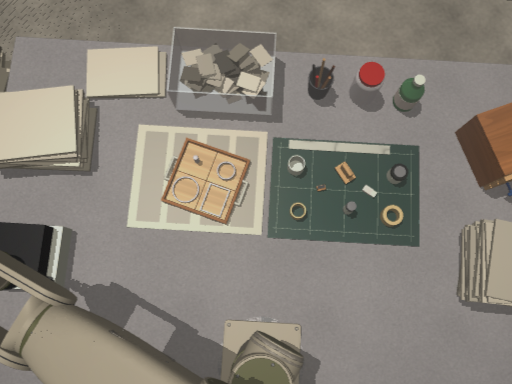

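View pics/scene0.png

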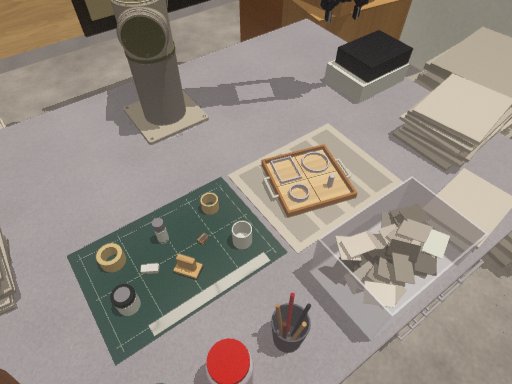

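The top view shows the empty pot (297,165), stamp (346,173), lidded pot (398,174), thin roll (298,211), stick (350,208) and thick roll (393,215). In the caddy are the spindle (196,160), cup (227,171), dish (186,190) and frame (216,200). The scene view agrees with this. Next I'll measure with depth.

```bash
cat >h.py <<'E'
import numpy as np,cv2
def cloud(s,E=None):
    E=s["extrinsics"] if E is None else E
    d=s["depth"].astype(float);v,u=np.mgrid[:d.shape[0],:d.shape[1]]
    K=s["intrinsics"]
    P=np.stack([(u-K[0,2])/K[0,0]*d,(v-K[1,2])/K[1,1]*d,d],-1)
    P=P@E[:3,:3].T+E[:3,3];P[d==0]=np.nan
    return P
E
python3 - <<'E'
from h import *
s={n:cloud(np.load(n+"0.npz")) for n in("top","scene")}
T=s["top"]
R=dict(empty=(297,165,54),stamp=(346,173,56),pot=(398,174,60),used=(298,211,38),stick=(350,208,76),roll=(393,215,38))
for n,(u,v,h) in R.items():
    c=np.nanmedian(T[v-3:v+4,u-3:u+4].reshape(-1,3),0)
    for k,P in s.items():
        Q=P.reshape(-1,3)
        m=(np.hypot(*(Q[:,:2]-c[:2]).T)<50)&(abs(Q[:,2]-(3+h))<6)
        q=Q[m].astype(np.float32)
        if len(q)<4: print(n,k,len(q));continue
        z=np.median(q[:,2])
        r=cv2.minAreaRect(q[:,:2]);e=cv2.minEnclosingCircle(q[:,:2])
        print(n,k,len(q),"z%.0f"%z,"circ",np.round(e[0],1),round(e[1],1),"rect",np.round(r[0],1),np.round(r[1],1),round(r[2]))
m=T[183:186,120:135].reshape(-1,3);print("paper/table",np.nanmedian(m,0))
for n,(u,v,h) in dict(spindle=(196,160,0),cup=(227,171,0),dish=(186,190,0),frame=(216,200,0)).items():
    print(n,np.round(T[v,u],1))
# rim
f=np.load("top0.npz")["frame"];hsv=cv2.cvtColor(f,cv2.COLOR_BGR2HSV)
print(hsv[175,168],hsv[190,174],hsv[205,230])
big=cv2.resize(f[130:230,155:260],None,fx=7,fy=6,interpolation=cv2.INTER_CUBIC)
cv2.imwrite("pics/caddy.png",big)
E
```

```text
Traceback (most recent call last):
cv2.error: OpenCV(4.12.0) /io/opencv/modules/imgproc/src/convhull.cpp:143: error: (-215:Assertion failed) total >= 0 && (depth == CV_32F || depth == CV_32S) in function 'convexHull'
```

```bash
cat >m.py <<'E'
from h import *
s={n:cloud(np.load(n+"0.npz")) for n in("top","scene")}
T=s["top"]
R=dict(empty=(297,165,54),stamp=(346,173,56),pot=(398,174,60),used=(298,211,38),stick=(350,208,76),roll=(393,215,38))
for n,(u,v,h) in R.items():
    c=np.nanmedian(T[v-3:v+4,u-3:u+4].reshape(-1,3),0)
    for k,P in s.items():
        Q=P.reshape(-1,3)
        m=(np.hypot(*(Q[:,:2]-c[:2]).T)<50)&(abs(Q[:,2]-(3+h))<6)
        q=np.ascontiguousarray(Q[m],np.float32)
        if len(q)<4: print(n,k,len(q));continue
        z=np.median(q[:,2]);p=q[:,:2].copy()
        r=cv2.minAreaRect(p);e=cv2.minEnclosingCircle(p)
        print(n,k,len(q),"z%.0f"%z,"circ",np.round(e[0],1),round(e[1],1),"rect",np.round(r[0],1),np.round(r[1],1),round(r[2]))
m=T[183:186,120:135].reshape(-1,3);print("paper/table",np.nanmedian(m,0))
for n,(u,v,h) in dict(spindle=(196,160,0),cup=(227,171,0),dish=(186,190,0),frame=(216,200,0)).items():
    print(n,np.round(T[v,u],1))
f=np.load("top0.npz")["frame"]
cv2.imwrite("pics/caddy.png",cv2.resize(f[130:230,155:260],None,fx=6,fy=6,interpolation=cv2.INTER_CUBIC))
E
python3 m.py
```

```text
empty top 53 z55 circ [563.2 -72.7] 25.2 rect [564.  -73.3] [48.5 47.4] 80
empty scene 94 z55 circ [567.3 -72. ] 25.9 rect [566.9 -73. ] [48.4 48.2] 12
stamp top 67 z57 circ [ 555.  -224.1] 21.3 rect [ 554.1 -222.9] [42.5 18.2] 36
stamp scene 123 z57 circ [ 558.7 -223.1] 21.7 rect [ 559.  -223.3] [43.4 15.1] 35
pot top 208 z62 circ [ 554.8 -373.8] 25.3 rect [ 555.5 -373.2] [47.4 48.1] 63
pot scene 424 z62 circ [ 558.2 -373.8] 25.4 rect [ 558.2 -373.7] [48.2 49.5] 85
used top 68 z40 circ [426.8 -84.4] 23.5 rect [426.1 -85.8] [45.2 44.2] 2
used scene 99 z39 circ [430.7 -84.5] 23.8 rect [430.1 -85.3] [45.1 45.9] 59
stick top 75 z78 circ [ 442.7 -233.2] 14.1 rect [ 442.  -232.2] [26.  25.5] 63
stick scene 96 z78 circ [ 446.5 -232.5] 14.0 rect [ 446.1 -232.8] [25.9 25.6] 73
roll top 195 z40 circ [ 430.2 -360.3] 30.3 rect [ 430.  -360.6] [57.7 58.1] 29
roll scene 308 z39 circ [ 433.2 -360.6] 30.3 rect [ 433.1 -360.6] [58.6 57.7] 13
paper/table [481.98867342 432.81940394  -0.93946106]
spindle [555.3 222.8  55.1]
cup [537.6 133.   12.4]
dish [472.  251.   12.3]
frame [446.9 159.   13.5]
```

View pics/caddy.png

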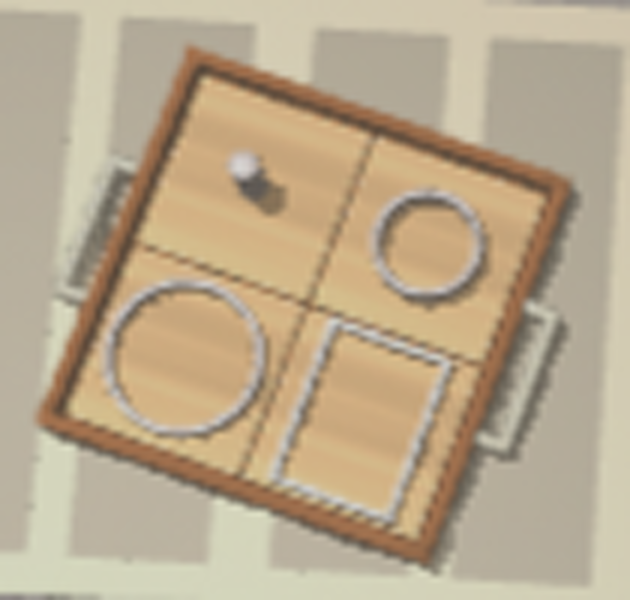

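The caddy crop shows the spindle top at crop (245,165), cup at (430,245), dish at (186,358) and frame centre at (364,421). The frame's long side runs (395,342) to (334,500).

```bash
cat >m2.py <<'E'
from h import *
C={}
for k in("top","scene"):
    S=np.load(k+"0.npz");Q=cloud(S).reshape(-1,3)
    for n,c,lo,hi,r in(("dish",(472,251),18,28,50),("cup",(537,133),20,34,36),("frame",(447,159),18,28,58),("spindle",(555,223),40,64,20)):
        p=Q[(np.hypot(*(Q[:,:2]-c).T)<r)&(Q[:,2]>lo)&(Q[:,2]<hi)]
        z=np.percentile(p[:,2],[5,50,95]);p=np.ascontiguousarray(p[:,:2],np.float32)
        if len(p)<4: print(n,k,len(p));continue
        e=cv2.minEnclosingCircle(p);q=cv2.minAreaRect(p)
        print(n,k,len(p),z.round(),"circ",np.round(e[0],1),round(e[1],1),"rect",np.round(q[0],1),np.round(q[1],1),round(q[2],1))
S=np.load("top0.npz");K=S["intrinsics"];E=S["extrinsics"]
def ray(c,z):
    u,v=155+(c[0]+.5)/6-.5,130+(c[1]+.5)/6-.5
    d=E[:3,:3]@[(u-K[0,2])/K[0,0],(v-K[1,2])/K[1,1],1];return (E[:3,3]+d*(z-E[2,3])/d[2])[:2].round(1)
for n,c,z in(("spindle",(245,165),57),("cup",(430,245),28),("dish",(186,358),22),("frame",(364.5,421),22),("f1",(395,342),22),("f2",(334,500),22)):print(n,ray(c,z))
E
python3 m2.py
```

```text
dish top 128 [18. 21. 26.] circ [470.3 253. ] 48.2 rect [474.2 254. ] [83.8 89.8] 39.4
cup top 90 [22. 27. 32.] circ [533.8 131.4] 32.5 rect [536.5 134.8] [56.2 54.1] 26.2
frame top 195 [19. 22. 27.] circ [446.7 158.8] 57.8 rect [441.3 162.8] [110.3 101.8] 68.0
spindle top 28 [46. 55. 60.] circ [562.6 225.2] 7.9 rect [562.3 225.2] [14.4 13.6] 48.4
dish scene 142 [18. 21. 24.] circ [469.7 250.2] 47.6 rect [472.2 255.2] [77.4 92.5] 49.4
cup scene 123 [21. 26. 29.] circ [541.2 134.8] 28.6 rect [540.9 134.7] [55.5 54. ] 65.0
frame scene 225 [19. 22. 25.] circ [445.5 158.2] 57.4 rect [440.4 151.4] [ 89.  102.3] 74.0
spindle scene 39 [42. 53. 57.] circ [567.  224.5] 8.2 rect [567.7 224. ] [14.9 14.3] 57.6
spindle [563.5 225. ]
cup [535.6 134.1]
dish [472.3 250.8]
frame [446.1 160.1]
f1 [486.6 148.2]
f2 [406.  171.9]
```

Request:
apply_moves(series="-0.096 -0.036 0 0 -1;-0.096 -0.036 0 0 -1;-0.096 -0.036 0 0 -1;-0.096 -0.036 0 0 -1;-0.096 -0.036 0 0 -1", squeeze=40)

```text
time: 0.52
tool_pos: [321.1, 463.7, 230.7]
tcp_rot: [-179.9, -0.0, 160.2]
ft_force: [0.2, 0.6, 0.1]
finger_gap: 85.1
grip_force: 0.0
```

Request:
apply_moves(series="-0.096 -0.036 0 0 -1;-0.096 -0.036 0 0 -1;-0.096 -0.036 0 0 -1;-0.096 -0.036 0 0 -1;-0.096 -0.036 0 0 -1")

```text
time: 0.93
tool_pos: [438.4, 364.0, 230.8]
tcp_rot: [-180.0, -0.0, 160.2]
ft_force: [-0.9, 0.6, 0.1]
finger_gap: 85.8
grip_force: 0.0
```

Request:
apply_moves(series="-0.096 -0.036 0 0 -1;-0.096 -0.036 0 0 -1;-0.096 -0.036 0 0 -1;-0.096 -0.036 0 0 -1;-0.096 -0.036 0 0 -1")

```text
time: 1.35
tool_pos: [555.6, 264.4, 230.7]
tcp_rot: [-180.0, -0.0, 160.2]
ft_force: [-0.4, 1.0, 0.4]
finger_gap: 85.2
grip_force: 0.0
```

Request:
apply_moves(series="-0.036 -0.1 0 0 -1;-0.036 -0.1 0 0 -1;-0.036 -0.1 0 0 -1;-0.036 -0.1 0 0 -1;-0.036 -0.1 0 0 -1")

```text
time: 1.77
tool_pos: [554.3, 104.7, 230.7]
tcp_rot: [-180.0, -0.1, 160.2]
ft_force: [0.6, 0.2, -0.1]
finger_gap: 85.7
grip_force: 0.0
```

Request:
apply_moves(series="-0.036 -0.1 0 0 -1;-0.036 -0.1 0 0 -1;-0.036 -0.1 0 0 -1;-0.036 -0.1 0 0 -1;-0.036 -0.1 0 0 -1")

```text
time: 2.18
tool_pos: [554.3, -54.7, 230.8]
tcp_rot: [-180.0, -0.0, 160.2]
ft_force: [-0.2, 0.7, 0.3]
finger_gap: 85.6
grip_force: 0.0
```

Request:
apply_moves(series="-0.036 -0.1 0 0 -1;-0.036 -0.1 0 0 -1;-0.036 -0.1 0 0 -1;-0.036 -0.1 0 0 -1;-0.036 -0.1 0 0 -1")

```text
time: 2.6
tool_pos: [554.2, -214.1, 230.8]
tcp_rot: [180.0, -0.0, 160.2]
ft_force: [0.8, 0.9, -0.1]
finger_gap: 85.4
grip_force: 0.0
```

Request:
apply_moves(series="-0.036 -0.1 0 0 -1;-0.036 -0.1 0 0 -1;-0.036 -0.1 0 0 -1;-0.036 -0.1 0 0 -1;-0.036 -0.1 0 0 -1")

```text
time: 3.02
tool_pos: [554.2, -373.5, 230.6]
tcp_rot: [180.0, -0.1, 160.2]
ft_force: [-0.1, 0.3, -0.2]
finger_gap: 85.5
grip_force: 0.0
```

Request:
apply_moves(series="0 0 0 0.056 -1;0 0 0 0.056 -1;0 0 0 0.056 -1;0 0 0 0.056 -1;0 0 0 0.056 -1")

```text
time: 3.43
tool_pos: [554.3, -372.0, 230.4]
tcp_rot: [-180.0, -0.1, 127.8]
ft_force: [0.2, -0.2, -0.6]
finger_gap: 85.4
grip_force: 0.0
```

Request:
apply_moves(series="0 0 0 0.056 -1;0 0 0 0.056 -1;0 0 0 0.056 -1;0 0 0 0.056 -1;0 0 0 0.056 -1")

```text
time: 3.85
tool_pos: [554.5, -371.8, 230.5]
tcp_rot: [-179.9, -0.0, 95.7]
ft_force: [-0.7, -0.3, 0.5]
finger_gap: 85.4
grip_force: 0.0
```

Request:
apply_moves(series="0 0 0 0.056 -1;0 0 0 0.056 -1;0 0 0 0.056 -1;0 0 0 0.056 -1;0 0 0 0.056 -1")

```text
time: 4.27
tool_pos: [554.4, -371.9, 230.6]
tcp_rot: [-179.9, -0.0, 63.6]
ft_force: [-0.1, 0.0, 0.4]
finger_gap: 85.4
grip_force: 0.0
```

Request:
apply_moves(series="0 0 0 0.056 -1;0 0 0 0.056 -1;0 0 0 0.056 -1;0 0 0 0.056 -1;0 0 0 0.056 -1")

```text
time: 4.68
tool_pos: [554.4, -371.8, 230.5]
tcp_rot: [-179.9, 0.0, 31.5]
ft_force: [0.2, -0.3, 0.4]
finger_gap: 85.6
grip_force: 0.0
```

Request:
apply_moves(series="0 0 0 0.056 -1;0 0 0 0.056 -1;0 0 0 0.056 -1;0 0 0 0.056 -1;0 0 0 0.056 -1")

```text
time: 5.1
tool_pos: [554.5, -371.8, 230.5]
tcp_rot: [-180.0, 0.1, -0.6]
ft_force: [0.3, -1.4, 0.1]
finger_gap: 85.4
grip_force: 0.0
```

```bash
cat >>h.py <<'E'
from scipy.spatial.transform import Rotation as Ro
def wrist():
    from bench import sense,snapshot
    q=sense();s=snapshot("wrist")
    T=np.eye(4);T[:3,:3]=Ro.from_euler("xyz",q["tcp_rot"],degrees=True).as_matrix();T[:3,3]=q["tool_pos"]
    return s,cloud(s,T@s["tool_from_camera"])
def blob(P,c,h,r=40,tol=4):
    Q=P.reshape(-1,3);m=(np.hypot(*(Q[:,:2]-c).T)<r)&(abs(Q[:,2]-h)<tol)
    p=np.ascontiguousarray(Q[m][:,:2],np.float32)
    if len(p)<5: return len(p)
    e=cv2.minEnclosingCircle(p);q=cv2.minAreaRect(p)
    return len(p),round(float(np.median(Q[m][:,2])),1),np.round(e[0],1),round(e[1],1),np.round(q[0],1),np.round(q[1],1),round(q[2],1)
E
python3 - <<'E'
from h import *
s,P=wrist();cv2.imwrite("pics/w0.png",s["frame"])
for n,c,h in(("pot",(556,-374),63),("roll",(432,-360),41),("stamp",(557,-223),59)):print(n,blob(P,c,h))
E
```

```text
pot (1318, 62.3, array([ 557.4, -373.2]), 25.0, array([ 557.9, -373.3]), array([48.4, 49.2]), 25.6)
roll (757, 39.8, array([ 432.1, -359.7]), 30.1, array([ 432.6, -359.5]), array([59.1, 58.4]), 45.9)
stamp (424, 57.7, array([ 557.7, -223. ]), 21.5, array([ 557.6, -222.8]), array([42.9, 15.2]), 35.4)
```

View pics/w0.png

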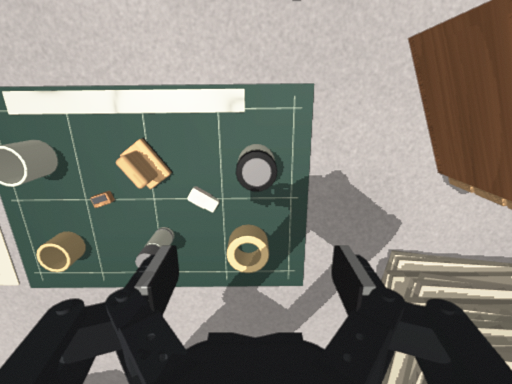

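The wrist view shows the lidded pot at (257,170), thick roll (248,248) and stamp (143,165). The positions match to about 1 mm, so I'll grasp the pot.

Request:
apply_moves(series="0.008 0.005 0.12 0 -1;0 0 0.12 0 -1;0 0 0.12 0 -1;0 0 0.12 0 -1;0 0 0.1 0 -1")

```text
time: 5.57
tool_pos: [555.8, -372.5, 53.8]
tcp_rot: [-179.9, 0.1, -0.1]
ft_force: [0.5, -0.5, -0.8]
finger_gap: 85.3
grip_force: 0.0
```

Request:
apply_moves(series="0 0 0.08 0 -1;0 0 0.05 0 -1;0 0 0 0 -1;0 0 0 0 1;0 0 0 0 1")

```text
time: 5.98
tool_pos: [558.3, -374.5, 20.5]
tcp_rot: [179.9, -0.1, -0.2]
ft_force: [0.3, 0.3, 1.1]
finger_gap: 63.8
grip_force: 0.0
```

Request:
apply_moves(series="0 0 0 0 1;0 0 0 0 1;0 0 0 0 1;0 0 0 0 1;0 0 0 0 1")

```text
time: 6.4
tool_pos: [558.9, -374.9, 21.4]
tcp_rot: [179.8, -0.2, -0.2]
ft_force: [-1.0, -0.3, 6.5]
finger_gap: 49.1
grip_force: 42.2
```

Request:
apply_moves(series="0 0 -0.06 0 1;0 0 -0.11 0 1;0 0 -0.11 0 1;0 0 -0.11 0 1;0 0 -0.11 0 1")

```text
time: 6.82
tool_pos: [557.0, -373.5, 170.6]
tcp_rot: [180.0, -0.0, -0.2]
ft_force: [0.1, -0.4, -1.2]
finger_gap: 49.0
grip_force: 41.9
```

Request:
apply_moves(series="-0.014 -0.06 0 0 1;-0.014 -0.104 0 0 1;-0.014 -0.104 0 0 1;-0.014 -0.104 0 0 1;-0.014 -0.104 0 0 1")

```text
time: 7.23
tool_pos: [536.4, -229.5, 169.1]
tcp_rot: [180.0, -0.1, -0.3]
ft_force: [0.6, 0.3, -2.3]
finger_gap: 48.9
grip_force: 42.0
```

Request:
apply_moves(series="-0.014 -0.104 0 0 1;-0.014 -0.104 0 0 1;-0.014 -0.104 0 0 1;-0.014 -0.104 0 0 1;-0.014 -0.104 0 0 1")

```text
time: 7.65
tool_pos: [516.2, -73.2, 169.2]
tcp_rot: [180.0, -0.1, -0.2]
ft_force: [0.2, 0.9, -1.0]
finger_gap: 49.5
grip_force: 42.0
```

Request:
apply_moves(series="-0.014 -0.104 0 0 1;-0.014 -0.104 0 0 1;-0.014 -0.104 0 0 1;-0.014 -0.104 0 0 1;-0.014 -0.104 0 0 1")

```text
time: 8.07
tool_pos: [495.8, 83.0, 169.3]
tcp_rot: [-180.0, -0.1, -0.2]
ft_force: [0.5, -0.4, -1.7]
finger_gap: 49.0
grip_force: 42.0
```

Request:
apply_moves(series="-0.014 -0.104 0 0 1;-0.014 -0.104 0 0 1;-0.014 -0.104 0 0 1;-0.014 -0.104 0 0 1;-0.014 -0.06 0 0 1")

```text
time: 8.48
tool_pos: [475.2, 227.4, 169.3]
tcp_rot: [-179.9, -0.1, -0.1]
ft_force: [0.3, 0.2, -2.2]
finger_gap: 49.4
grip_force: 42.1
```

Request:
apply_moves(series="0 -0.05 0 0 1;0 -0.03 0 0 1;0 0 0 0 1;0 0 0 0 1")

```text
time: 8.82
tool_pos: [475.9, 248.2, 168.6]
tcp_rot: [180.0, -0.0, -0.2]
ft_force: [0.2, 0.5, -1.2]
finger_gap: 49.1
grip_force: 42.1
```

Request:
apply_moves(series="-0.006 -0.01 0.06 0 1;0 0 0.12 0 1;0 0 0.12 0 1;0 0 0.07 0 1;0 0 0.04 0 1")

```text
time: 9.23
tool_pos: [471.9, 249.1, 41.7]
tcp_rot: [179.9, 0.3, -0.3]
ft_force: [-0.3, -0.2, -1.7]
finger_gap: 49.1
grip_force: 42.0
```

Request:
apply_moves(series="0 0 0.025 0 1;0 0 0.01 0 1;0 0 0 0 1;0 0 0 0 1")

```text
time: 9.57
tool_pos: [475.3, 251.7, 36.5]
tcp_rot: [-179.9, -0.1, -0.3]
ft_force: [0.2, 0.5, -1.4]
finger_gap: 49.1
grip_force: 42.0
```

Request:
apply_moves(series="0 0 0.012 0 1;0 0 0 0 1;0 0 0 0 1")

```text
time: 9.82
tool_pos: [474.3, 251.6, 31.8]
tcp_rot: [-180.0, -0.0, -0.2]
ft_force: [-0.1, -0.0, -0.8]
finger_gap: 49.3
grip_force: 42.0
```

Request:
apply_moves(series="0 0 0.005 0 1;0 0 0 0 -0.7;0 0 0 0 -0.7;0 0 0 0 -0.7;0 0 -0.03 0 -0.7")

```text
time: 10.23
tool_pos: [472.6, 250.9, 37.3]
tcp_rot: [179.9, 0.2, -0.2]
ft_force: [-0.7, 0.7, 0.5]
finger_gap: 72.7
grip_force: 0.0
```

Request:
apply_moves(series="0 0 -0.08 0 -0.7;0 0 -0.12 0 -0.7;0 0 -0.12 0 -1;0 0 -0.12 0 -1;0 0 -0.05 0 -1")

```text
time: 10.65
tool_pos: [476.2, 252.4, 192.5]
tcp_rot: [-179.8, -0.4, -0.2]
ft_force: [0.0, 0.7, 0.2]
finger_gap: 85.4
grip_force: 0.0
```

```bash
python3 - <<'E'
from h import *
s,P=wrist();cv2.imwrite("pics/w1.png",s["frame"])
print("pot",blob(P,(474,251),72.5,30));print("spindle",blob(P,(565,225),57.5,20,6));print("cup",blob(P,(538,134.5),27,36,5))
E
```

```text
pot (1737, 72.3, array([473.4, 251.9]), 24.9, array([473.6, 251.8]), array([48.5, 48.7]), 1.1)
spindle (212, 56.9, array([565.5, 226.5]), 7.8, array([565.8, 226.8]), array([14.7, 14.7]), 89.9)
cup (696, 27.7, array([538.9, 136.4]), 28.0, array([538.9, 136.9]), array([54.9, 54.8]), 67.8)
```

View pics/w1.png

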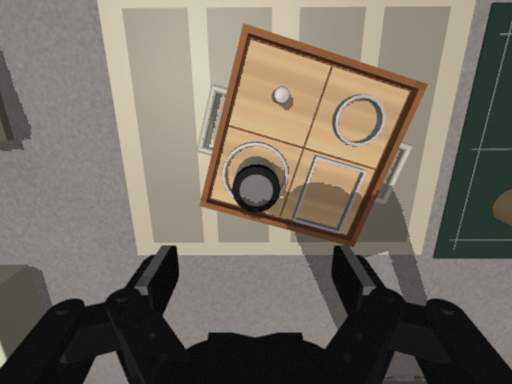

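Request:
apply_moves(series="-0.007 0.06 0 0 -1;-0.007 0.104 0 0 -1;-0.007 0.104 0 0 -1;-0.007 0.104 0 0 -1;-0.007 0.104 0 0 -1")

```text
time: 11.12
tool_pos: [462.4, 107.5, 186.0]
tcp_rot: [180.0, -0.0, -0.2]
ft_force: [0.5, -0.3, -0.2]
finger_gap: 85.4
grip_force: 0.0
```

Request:
apply_moves(series="-0.007 0.104 0 0 -1;-0.007 0.104 0 0 -1;-0.007 0.104 0 0 -1;-0.007 0.104 0 0 -1;-0.007 0.104 0 0 -1")

```text
time: 11.53
tool_pos: [451.2, -48.7, 186.1]
tcp_rot: [180.0, -0.0, -0.2]
ft_force: [0.5, 0.5, 0.2]
finger_gap: 85.2
grip_force: 0.0
```

Request:
apply_moves(series="-0.007 0.104 0 0 -1;-0.007 0.104 0 0 -1;-0.007 0.104 0 0 -1;-0.007 0.104 0 0 -1;-0.007 0.104 0 0 -1")

```text
time: 11.95
tool_pos: [440.1, -204.8, 186.1]
tcp_rot: [180.0, -0.0, -0.2]
ft_force: [0.8, 0.3, 0.6]
finger_gap: 85.3
grip_force: 0.0
```

Request:
apply_moves(series="-0.007 0.104 0 0 -1;-0.007 0.104 0 0 -1;-0.007 0.104 0 0 -1;-0.007 0.104 0 0 -1;-0.007 0.1 0 0 -1")

```text
time: 12.37
tool_pos: [428.9, -359.7, 185.9]
tcp_rot: [180.0, -0.0, -0.3]
ft_force: [-0.2, -0.5, 1.0]
finger_gap: 85.5
grip_force: 0.0
```

Request:
apply_moves(series="0 0 0 0 -1;0 0 0 0 -1;0 0 0 0 -1")

```text
time: 12.62
tool_pos: [429.2, -357.7, 185.6]
tcp_rot: [-180.0, 0.0, -0.3]
ft_force: [-0.2, -0.1, -0.1]
finger_gap: 85.4
grip_force: 0.0
```

The picture shows the pot seated in the dish at (256,187), the spindle at (282,95), the cup at (358,120) and the frame at (330,192). Next is the roll.

Request:
apply_moves(series="0.009 0.008 0.12 0 -1;0 0 0.12 0 -1;0 0 0.12 0 -1;0 0 0.1 0 -1;0 0 0.08 0 -1")

```text
time: 13.03
tool_pos: [431.4, -357.9, 21.1]
tcp_rot: [-179.9, 0.1, -0.1]
ft_force: [-0.4, 0.8, 0.0]
finger_gap: 85.2
grip_force: 0.0
```

Request:
apply_moves(series="0 0 0.04 0 -1;0 0 0.012 0 -1;0 0 0 0 -1;0 0 0 0 1;0 0 0 0 1")

```text
time: 13.45
tool_pos: [433.5, -361.5, 10.4]
tcp_rot: [179.9, -0.2, -0.2]
ft_force: [-0.0, 2.6, 2.1]
finger_gap: 64.1
grip_force: 1.6
```

Request:
apply_moves(series="0 0 0 0 1;0 0 0 0 1;0 0 0 0 1;0 0 0 0 1;0 0 0 0 1")

```text
time: 13.87
tool_pos: [433.6, -361.7, 10.9]
tcp_rot: [179.8, -0.2, -0.2]
ft_force: [-0.8, 2.0, 5.8]
finger_gap: 59.5
grip_force: 42.8
```

Request:
apply_moves(series="0 0 -0.06 0 1;0 0 -0.11 0 1;0 0 -0.11 0 1;0 0 -0.11 0 1;0 0 -0.11 0 1")

```text
time: 14.28
tool_pos: [432.3, -360.7, 161.3]
tcp_rot: [179.9, -0.1, -0.2]
ft_force: [0.5, 0.4, -1.3]
finger_gap: 59.7
grip_force: 43.5
```

Request:
apply_moves(series="0.022 -0.06 0 0 1;0.022 -0.1 0 0 1;0.022 -0.1 0 0 1;0.022 -0.1 0 0 1;0.022 -0.1 0 0 1")

```text
time: 14.7
tool_pos: [466.3, -221.7, 159.9]
tcp_rot: [179.9, -0.1, -0.3]
ft_force: [-0.8, 0.0, -0.4]
finger_gap: 59.6
grip_force: 43.5
```

Request:
apply_moves(series="0.022 -0.1 0 0 1;0.022 -0.1 0 0 1;0.022 -0.1 0 0 1;0.022 -0.1 0 0 1;0.022 -0.1 0 0 1")

```text
time: 15.12
tool_pos: [500.1, -71.4, 159.9]
tcp_rot: [180.0, -0.2, -0.3]
ft_force: [1.3, -0.8, -0.4]
finger_gap: 59.9
grip_force: 43.5
```

Request:
apply_moves(series="0.022 -0.1 0 0 1;0.022 -0.1 0 0 1;0.022 -0.1 0 0 1;0.022 -0.1 0 0 1;0.022 -0.1 0 0 1")

```text
time: 15.53
tool_pos: [533.7, 78.7, 159.9]
tcp_rot: [-180.0, -0.2, -0.2]
ft_force: [0.2, -0.3, -1.0]
finger_gap: 59.4
grip_force: 43.5
```

Request:
apply_moves(series="0.022 -0.1 0 0 1;0.022 -0.1 0 0 1;0.022 -0.1 0 0 1;0.022 -0.1 0 0 1;0.022 -0.08 0 0 1")

```text
time: 15.95
tool_pos: [567.1, 223.5, 159.9]
tcp_rot: [-179.9, -0.1, -0.2]
ft_force: [0.7, -0.1, -0.8]
finger_gap: 59.4
grip_force: 43.5
```

Request:
apply_moves(series="0 -0.01 0 0 1;0 0 0 0 1;0 0 0 0 1;0 0 0 0 1")

```text
time: 16.28
tool_pos: [566.6, 223.0, 158.6]
tcp_rot: [180.0, -0.0, -0.3]
ft_force: [-0.4, -0.7, 0.2]
finger_gap: 59.7
grip_force: 43.5
```

Request:
apply_moves(series="-0.003 -0.011 0.06 0 1;0 0 0.1 0 1;0 0 0.1 0 1;0 0 0.08 0 1;0 0 0.06 0 1")

```text
time: 16.7
tool_pos: [564.3, 225.4, 35.7]
tcp_rot: [179.9, 0.1, -0.3]
ft_force: [0.5, 0.2, -0.6]
finger_gap: 59.1
grip_force: 43.5
```

Request:
apply_moves(series="0 0 0.035 0 1;0 0 0.018 0 1;0 0 0 0 1;0 0 0 0 1")

```text
time: 17.03
tool_pos: [566.6, 227.0, 23.4]
tcp_rot: [-180.0, -0.1, -0.3]
ft_force: [0.6, 0.0, -1.2]
finger_gap: 59.7
grip_force: 43.5
```

Request:
apply_moves(series="0 0 0.009 0 1;0 0 0 0 1;0 0 0 0 -0.55;0 0 0 0 -0.55;0 0 -0.01 0 -0.55")

```text
time: 17.45
tool_pos: [565.1, 227.2, 22.0]
tcp_rot: [180.0, 0.1, -0.2]
ft_force: [0.3, -0.0, -0.2]
finger_gap: 66.3
grip_force: 0.0
```

Request:
apply_moves(series="0 0 -0.04 0 -0.6;0 0 -0.1 0 -0.6;0 0 -0.12 0 -1;0 0 -0.12 0 -1;0 0 -0.12 0 -1")

```text
time: 17.87
tool_pos: [565.2, 227.3, 175.0]
tcp_rot: [-180.0, -0.0, -0.2]
ft_force: [0.7, 0.0, 0.4]
finger_gap: 85.3
grip_force: 0.0
```

Request:
apply_moves(series="0 0 -0.03 0 -1;0 0 0 0 -1")

```text
time: 18.03
tool_pos: [568.5, 228.3, 188.0]
tcp_rot: [-179.8, -0.5, -0.2]
ft_force: [-0.3, 0.4, 0.5]
finger_gap: 85.4
grip_force: 0.0
```

```bash
python3 - <<'E'
from h import *
from bench import snapshot
s=snapshot("scene");P=cloud(s)
print("roll",blob(P,(565,226),51,35),"pot",blob(P,(474,251),72,30),"used",blob(P,(429,-85),41),"empty",blob(P,(565,-73),57))
E
```

```text
roll (186, 49.5, array([566.4, 225.9]), 30.3, array([566.2, 226.9]), array([58.6, 57.4]), 23.2) pot (175, 71.6, array([474.7, 250.6]), 25.1, array([474.1, 249.6]), array([47.8, 48.4]), 58.7) used (80, 39.2, array([430. , -84.2]), 24.2, array([430.2, -85. ]), array([44.7, 45.7]), 53.3) empty (78, 55.7, array([566.6, -72.5]), 25.4, array([566.6, -72.7]), array([46.1, 49.9]), 54.6)
```

Request:
apply_moves(series="-0.027 0.08 0 0 -1;-0.027 0.105 0 0 -1;-0.027 0.105 0 0 -1;-0.027 0.105 0 0 -1;-0.027 0.105 0 0 -1")

```text
time: 18.5
tool_pos: [522.5, 76.3, 179.4]
tcp_rot: [180.0, 0.2, -0.2]
ft_force: [0.3, 0.4, 0.1]
finger_gap: 85.6
grip_force: 0.0
```

Request:
apply_moves(series="-0.027 0.105 0 0 -1;-0.027 0.105 0 0 -1;-0.027 0.105 0 0 -1;-0.027 0.105 0 0 -1;-0.027 0.105 0 0 -1")

```text
time: 18.92
tool_pos: [481.5, -80.8, 179.6]
tcp_rot: [-180.0, 0.2, -0.2]
ft_force: [-0.7, 0.1, -0.5]
finger_gap: 85.4
grip_force: 0.0
```

Request:
apply_moves(series="-0.027 0.105 0 0 -1;-0.027 0.105 0 0 -1;-0.027 0.105 0 0 -1;-0.027 0.105 0 0 -1;-0.027 0.09 0 0 -1")

```text
time: 19.33
tool_pos: [440.4, -233.9, 179.6]
tcp_rot: [-179.9, 0.2, -0.3]
ft_force: [0.6, -0.1, -1.2]
finger_gap: 85.3
grip_force: 0.0
```

Request:
apply_moves(series="0 0 0 0 -1;0 0 0 0 -1;0 0 0 0 -1")

```text
time: 19.58
tool_pos: [441.6, -231.8, 180.1]
tcp_rot: [-179.9, 0.1, -0.3]
ft_force: [-0.1, -0.4, -0.3]
finger_gap: 85.3
grip_force: 0.0
```

Request:
apply_moves(series="0.01 0.004 0.1 0 -1;0 0 0.12 0 -1;0 0 0.12 0 -1;0 0 0.1 0 -1;0 0 0.04 0 -1")

```text
time: 20.0
tool_pos: [442.3, -230.2, 32.2]
tcp_rot: [-179.7, 0.4, -0.1]
ft_force: [-1.3, 1.2, -1.0]
finger_gap: 85.7
grip_force: 0.0
```

Request:
apply_moves(series="0 0 0.013 0 -1;0 0 0 0 -1;0 0 0 0 0;0 0 0 0 1;0 0 0 0 1")

```text
time: 20.42
tool_pos: [446.7, -234.8, 35.7]
tcp_rot: [179.9, -0.2, -0.2]
ft_force: [1.5, -0.6, -0.1]
finger_gap: 51.6
grip_force: 0.0
```

Request:
apply_moves(series="0 0 0 0 1;0 0 0 0 1;0 0 0 0 1;0 0 0 0 1;0 0 0 0 1")

```text
time: 20.83
tool_pos: [445.9, -234.3, 34.6]
tcp_rot: [180.0, -0.1, -0.2]
ft_force: [-0.3, 0.5, 5.8]
finger_gap: 27.2
grip_force: 40.0
```

Request:
apply_moves(series="0 0 0 0 1;0 0 0 0 1")

```text
time: 21.0
tool_pos: [445.9, -234.4, 34.6]
tcp_rot: [179.9, -0.1, -0.2]
ft_force: [-0.6, 0.9, 7.1]
finger_gap: 27.2
grip_force: 40.1
```

Request:
apply_moves(series="0 0 -0.06 0 1;0 0 -0.11 0 1;0 0 -0.11 0 1;0 0 -0.11 0 1;0 0 -0.08 0 1")

```text
time: 21.42
tool_pos: [445.6, -234.3, 177.6]
tcp_rot: [179.9, -0.1, -0.2]
ft_force: [0.6, -0.4, 0.1]
finger_gap: 27.2
grip_force: 39.6
```

Request:
apply_moves(series="0.021 -0.06 0 0 1;0.021 -0.085 0 0 1;0.021 -0.085 0 0 1;0.021 -0.085 0 0 1;0.021 -0.085 0 0 1")

```text
time: 21.83
tool_pos: [477.1, -112.9, 174.5]
tcp_rot: [-180.0, 0.0, -0.3]
ft_force: [0.5, -0.5, -0.2]
finger_gap: 26.9
grip_force: 39.6
```

Request:
apply_moves(series="0.021 -0.085 0 0 1;0.021 -0.085 0 0 1;0.021 -0.085 0 0 1;0.021 -0.085 0 0 1;0.021 -0.085 0 0 1")

```text
time: 22.25
tool_pos: [509.1, 14.6, 174.4]
tcp_rot: [180.0, 0.0, -0.2]
ft_force: [-0.3, 0.2, 0.6]
finger_gap: 27.1
grip_force: 39.6
```

Request:
apply_moves(series="0.021 -0.085 0 0 1;0.021 -0.085 0 0 1;0.021 -0.085 0 0 1;0.021 -0.085 0 0 1;0.021 -0.065 0 0 1")

```text
time: 22.67
tool_pos: [541.0, 136.6, 174.3]
tcp_rot: [-180.0, 0.0, -0.2]
ft_force: [-0.0, -0.8, -0.6]
finger_gap: 27.0
grip_force: 39.6
```

Request:
apply_moves(series="0 0 0 0 1;0 0 0 0 1;0 0 0 0 1")

```text
time: 22.92
tool_pos: [540.9, 134.3, 174.2]
tcp_rot: [180.0, 0.0, -0.2]
ft_force: [-0.3, -0.1, -0.8]
finger_gap: 26.9
grip_force: 39.6
```

Request:
apply_moves(series="-0.008 -0.005 0.06 0 1;0 0 0.1 0 1;0 0 0.1 0 1;0 0 0.08 0 1;0 0 0.05 0 1")

```text
time: 23.33
tool_pos: [536.7, 134.5, 54.3]
tcp_rot: [179.9, 0.2, -0.3]
ft_force: [-0.4, -1.4, -1.0]
finger_gap: 27.2
grip_force: 39.6
```

Request:
apply_moves(series="0 0 0.03 0 1;0 0 0.012 0 1;0 0 0 0 1;0 0 0 0 1")

```text
time: 23.67
tool_pos: [539.5, 135.6, 45.9]
tcp_rot: [-180.0, -0.1, -0.3]
ft_force: [0.1, 0.2, -0.2]
finger_gap: 27.1
grip_force: 39.5
```

Request:
apply_moves(series="0 0 0.008 0 1;0 0 0 0 1;0 0 0 0 -0.3;0 0 0 0 -0.3;0 0 0 0 -0.3")

```text
time: 24.08
tool_pos: [539.0, 136.1, 42.8]
tcp_rot: [-180.0, -0.0, -0.3]
ft_force: [-0.0, 0.2, 0.0]
finger_gap: 55.6
grip_force: 0.0
```

Request:
apply_moves(series="0 0 -0.04 0 -0.3;0 0 -0.1 0 -0.3;0 0 -0.12 0 -0.3;0 0 -0.12 0 -1;0 0 -0.06 0 -1")

```text
time: 24.5
tool_pos: [540.8, 136.6, 180.7]
tcp_rot: [-179.9, -0.4, -0.2]
ft_force: [0.6, -0.8, 0.4]
finger_gap: 77.6
grip_force: 0.0
```

Request:
apply_moves(series="0 0 0 0 -1;0 0 0 0 -1")

```text
time: 24.67
tool_pos: [540.1, 136.5, 177.2]
tcp_rot: [-180.0, -0.2, -0.2]
ft_force: [-0.1, -0.0, -1.5]
finger_gap: 85.4
grip_force: 0.0
```

```bash
python3 - <<'E'
from h import *
from bench import snapshot,sense
s=snapshot("scene");P=cloud(s)
print("stick",blob(P,(538,135),88.5,30),"roll",blob(P,(565,226),51,35),"stamp",blob(P,(557,-223),59));print(sense()["tool_pos"],sense()["joint_pos"])
E
```

```text
stick (70, 87.8, array([540.2, 134. ]), 13.4, array([540.2, 133.9]), array([24.5, 24.7]), 17.9) roll (183, 49.6, array([565.7, 225.9]), 30.7, array([565.8, 226.2]), array([58. , 58.9]), 58.2) stamp (104, 57.3, array([ 557.7, -223.4]), 21.2, array([ 557.7, -223.3]), array([42.3, 15.5]), 33.9)
[538.95078451 136.26915885 175.18869653] [8.90454354e+00 2.50118086e+00 9.64398610e+01 5.21533197e-04
 8.10057498e+01 9.91430418e+01]
```

Request:
apply_moves(series="0.004 0.06 0 0 0;0.004 0.082 0 0 0;0.004 0.082 0 0 0;0.004 0.082 0 0 0;0.004 0.082 0 0 0")

```text
time: 25.13
tool_pos: [542.9, 18.9, 172.6]
tcp_rot: [-180.0, 0.2, -0.2]
ft_force: [-0.0, 0.8, 0.0]
finger_gap: 43.0
grip_force: 0.0
```

Request:
apply_moves(series="0.004 0.082 0 0 0;0.004 0.082 0 0 0;0.004 0.082 0 0 0;0.004 0.082 0 0 0;0.004 0.082 0 0 0")

```text
time: 25.55
tool_pos: [548.5, -104.1, 172.5]
tcp_rot: [-179.9, 0.2, -0.2]
ft_force: [1.0, 0.6, 0.6]
finger_gap: 42.5
grip_force: 0.0
```

Request:
apply_moves(series="0.004 0.082 0 0 0;0.004 0.082 0 0 0;0.004 0.082 0 0 0;0.004 0.082 0 0 0;0.004 0.07 0 0 0")

```text
time: 25.97
tool_pos: [554.0, -223.7, 172.4]
tcp_rot: [-179.9, 0.2, -0.3]
ft_force: [0.8, 1.1, 0.0]
finger_gap: 42.8
grip_force: 0.0
```

Request:
apply_moves(series="0 0 0 -0.061 0;0 0 0 -0.061 0;0 0 0 -0.061 0;0 0 0 -0.061 0;0 0 0 -0.061 0")

```text
time: 26.38
tool_pos: [554.1, -222.2, 172.3]
tcp_rot: [-179.8, 0.1, 35.0]
ft_force: [-0.6, 0.1, -0.0]
finger_gap: 42.4
grip_force: 0.0
```

Request:
apply_moves(series="0 0 0 0 0;0 0 0 0 0;0 0 0 0 0")

```text
time: 26.63
tool_pos: [554.8, -222.3, 173.5]
tcp_rot: [-179.9, 0.1, 34.5]
ft_force: [0.1, -0.1, -0.5]
finger_gap: 43.0
grip_force: 0.0
```

Request:
apply_moves(series="0.005 0.007 0.08 0 0;0 0 0.12 0 0;0 0 0.12 0 0;0 0 0.1 0 0;0 0 0.05 0 0")

```text
time: 27.05
tool_pos: [554.7, -221.9, 28.3]
tcp_rot: [-179.7, 0.2, 34.5]
ft_force: [-0.6, -0.1, -0.5]
finger_gap: 42.5
grip_force: 0.0
```

Request:
apply_moves(series="0 0 0.03 0 0;0 0 0 0 0;0 0 0 0 0;0 0 0 0 0")

```text
time: 27.38
tool_pos: [559.1, -224.2, 26.5]
tcp_rot: [179.9, -0.1, 34.7]
ft_force: [-0.3, -0.2, 0.6]
finger_gap: 42.5
grip_force: 0.0
```

Request:
apply_moves(series="0 0 0 0 1;0 0 0 0 1;0 0 0 0 1;0 0 0 0 1;0 0 0 0 1")

```text
time: 27.8
tool_pos: [559.0, -224.1, 26.4]
tcp_rot: [179.9, -0.1, 34.7]
ft_force: [-0.5, -0.1, 5.9]
finger_gap: 15.4
grip_force: 40.5
```

Request:
apply_moves(series="0 0 0 0 1;0 0 0 0 1")

```text
time: 27.97
tool_pos: [559.0, -224.1, 26.4]
tcp_rot: [179.9, -0.1, 34.7]
ft_force: [-1.3, 0.5, 7.8]
finger_gap: 15.2
grip_force: 40.5
```

Request:
apply_moves(series="0 0 -0.06 0 1;0 0 -0.11 0 1;0 0 -0.11 0 1;0 0 -0.11 0 1;0 0 -0.08 0 1")

```text
time: 28.38
tool_pos: [558.5, -223.9, 169.1]
tcp_rot: [179.8, -0.1, 34.7]
ft_force: [0.5, -0.5, -0.9]
finger_gap: 15.5
grip_force: 39.4
```

Request:
apply_moves(series="0 0 0 0.055 1;0 0 0 0.055 1;0 0 0 0.055 1;0 0 0 0.055 1;0 0 0 0.055 1")

```text
time: 28.8
tool_pos: [557.6, -223.5, 165.7]
tcp_rot: [180.0, -0.0, 2.9]
ft_force: [-0.7, -0.2, -1.9]
finger_gap: 15.3
grip_force: 39.5
```

Request:
apply_moves(series="0 0 0 0.055 1;0 0 0 0.055 1;0 0 0 0.055 1;0 0 0 0 1")

```text
time: 29.13
tool_pos: [557.6, -223.5, 165.6]
tcp_rot: [180.0, 0.0, -16.0]
ft_force: [-0.6, 0.3, -0.1]
finger_gap: 15.1
grip_force: 39.5
```

Request:
apply_moves(series="-0.047 -0.075 0 0 1;-0.047 -0.075 0 0 1;-0.047 -0.075 0 0 1;-0.047 -0.075 0 0 1;-0.047 -0.075 0 0 1")

```text
time: 29.55
tool_pos: [519.8, -95.1, 165.6]
tcp_rot: [-180.0, -0.0, -15.5]
ft_force: [0.2, 1.0, -0.5]
finger_gap: 15.4
grip_force: 39.5
```

Request:
apply_moves(series="-0.047 -0.075 0 0 1;-0.047 -0.075 0 0 1;-0.047 -0.075 0 0 1;-0.047 -0.075 0 0 1;-0.047 -0.075 0 0 1")

```text
time: 29.97
tool_pos: [482.4, 32.4, 165.8]
tcp_rot: [-180.0, -0.0, -15.5]
ft_force: [0.2, 0.1, 0.6]
finger_gap: 15.7
grip_force: 39.5
```

Request:
apply_moves(series="-0.047 -0.075 0 0 1;-0.047 -0.075 0 0 1;-0.047 -0.075 0 0 1;-0.047 -0.075 0 0 1;-0.047 -0.075 0 0 1")

```text
time: 30.38
tool_pos: [445.0, 159.8, 165.8]
tcp_rot: [-180.0, -0.0, -15.5]
ft_force: [1.1, 0.1, -2.0]
finger_gap: 15.1
grip_force: 39.5
```

Request:
apply_moves(series="0 0 0 0 1;0 0 0 0 1;0 0 0 0 1")

```text
time: 30.63
tool_pos: [445.6, 158.4, 165.7]
tcp_rot: [180.0, -0.0, -15.5]
ft_force: [0.5, 0.1, -0.6]
finger_gap: 15.6
grip_force: 39.5
```

Request:
apply_moves(series="0.006 -0.014 0.06 0.006 1;0 0 0.1 0 1;0 0 0.1 0 1;0 0 0.08 0 1;0 0 0.05 0 1")

```text
time: 31.05
tool_pos: [447.0, 160.4, 45.6]
tcp_rot: [179.9, 0.2, -16.4]
ft_force: [-0.3, -0.5, -1.3]
finger_gap: 15.3
grip_force: 39.6
```

Request:
apply_moves(series="0 0 0.03 0 1;0 0 0.012 0 1;0 0 0 0 1;0 0 0 0 1")

```text
time: 31.38
tool_pos: [449.5, 161.6, 36.8]
tcp_rot: [-180.0, -0.1, -16.4]
ft_force: [-0.5, -0.5, -0.5]
finger_gap: 15.2
grip_force: 40.0
```

Request:
apply_moves(series="0 0 0.008 0 1;0 0 0 0 1;0 0 0 0 0.2;0 0 0 0 0.2;0 0 0 0 0.2")

```text
time: 31.8
tool_pos: [448.9, 162.0, 33.9]
tcp_rot: [-180.0, -0.0, -16.4]
ft_force: [0.1, 0.3, 0.7]
finger_gap: 34.3
grip_force: 0.0
```

Request:
apply_moves(series="0 0 -0.04 0 0.2;0 0 -0.1 0 0.2;0 0 -0.12 0 0.2;0 0 -0.12 0 0.2;0 0 -0.1 0 0.2")

```text
time: 32.22
tool_pos: [448.7, 162.2, 180.0]
tcp_rot: [-180.0, -0.1, -16.4]
ft_force: [1.5, 0.6, 0.2]
finger_gap: 34.0
grip_force: 0.0
```

Request:
apply_moves(series="0 0 -0.1 0 0.2;0 0 0 0 0.2;0 0 0 0 0.2")

```text
time: 32.47
tool_pos: [450.0, 162.5, 210.0]
tcp_rot: [-179.9, -0.2, -16.4]
ft_force: [-0.1, 0.4, -1.0]
finger_gap: 34.1
grip_force: 0.0
```

```bash
python3 - <<'E'
from h import *
from bench import snapshot
s=snapshot("scene");P=cloud(s);cv2.imwrite("pics/end.png",s["frame"])
for n,c,h in(("stamp",(448,161),68),("stick",(538,135),88.5),("roll",(565,226),50),("pot",(474,251),72),("used",(429,-85),41),("empty",(565,-73),57)):print(n,blob(P,c,h,30))
E
```

```text
stamp (61, 67.2, array([452.4, 159.9]), 22.2, array([452.4, 159.9]), array([14.8, 44. ]), 73.4)
stick (69, 87.6, array([539.3, 134.1]), 14.2, array([539.2, 134. ]), array([26.3, 25.4]), 25.2)
roll (186, 49.3, array([565.5, 226.1]), 29.9, array([567.1, 226.4]), array([55.4, 58.2]), 14.6)
pot (177, 71.9, array([475.4, 250.3]), 25.3, array([475.1, 249.4]), array([47.3, 47.5]), 60.8)
used (87, 39.2, array([430.6, -83.6]), 24.2, array([430.9, -83.8]), array([43.8, 46.4]), 14.7)
empty (82, 55.3, array([567.4, -73.5]), 25.0, array([567.4, -73.1]), array([46.2, 48.8]), 56.2)
```

View pics/end.png

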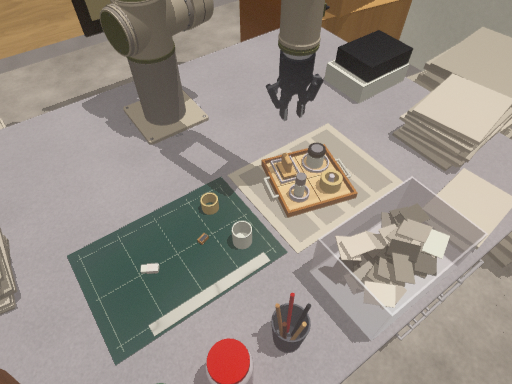

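The picture shows all four items seated in the caddy: stamp (288,165), pot (316,155), stick (300,187) and roll (330,181). The look-alikes haven't moved, at (210,203) and (242,235). The heights match, so I'm handing in.

```bash
python3 -c "
from bench import hand_in;print(hand_in())"
```

```text
the job is handed in; nothing more can be done
None
```

The pot, stick, thick roll and stamp are packed in their holders, and the open pot and thin roll haven't moved. I handed the job in at about 32 s; no verdict came back, but my last camera check showed each item within a few mm of its holder's centre and fully down.

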